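# Put the lab containers back in their stands

## Task

Put the four white containers away: set each one into the blue stand whose recess has its outline - the jar in the large round one, the vial in the small round one, the square bottle in the square one, the slide box in the oblong one - so that it stands upright and flat on the floor of the recess. Keep them upright and set them down rather than dropping them. Leave the glass beaker standing where it is.

Things in the scene. Friction and masses are not known exactly. Their poses are not given: they have to be found in the camera images.
- jar: Large round white plastic jar with a ribbed white screw lid: body 56 mm in diameter up to 58 mm, lid 53 mm in diameter, 82 mm high in all, about 0.2 kg. Closed and rigid. Origin: centre of its underside; z up.
- vial: Small round white plastic vial with a ribbed white screw cap: body 30 mm in diameter up to 45 mm, cap 27 mm in diameter, 64 mm high in all, about 0.04 kg. Closed and rigid. Origin: centre of its underside; z up.
- square_bottle: White plastic bottle with a square body 42 x 42 mm and 64 mm high, a narrow neck and a round white cap 29 mm in diameter above it, 91 mm high in all, about 0.12 kg. x and y run square to the sides of its body. Closed and rigid. Origin: centre of its underside; z up.
- slide_box: Oblong white plastic box for microscope slides, lid shut (grey line around it): 80 mm along its x, 28 mm along its y, 42 mm high, about 0.07 kg. Closed and rigid. Origin: centre of its underside; z up.
- stand_large_round: Blue plastic stand, 100 x 100 mm, with a round recess 72 mm in diameter: the place of the jar. It is fixed to the bench, flat on it, 14 mm high in all; the recess is open at the top, 10 mm deep, with a flat pale grey floor 4 mm above the bench. Origin: centre of its underside, under the centre of the recess; z up.
- stand_small_round: Blue plastic stand, 74 x 74 mm, with a round recess 46 mm in diameter: the place of the vial. It is fixed to the bench, flat on it, 14 mm high in all; the recess is open at the top, 10 mm deep, with a flat pale grey floor 4 mm above the bench. Origin: centre of its underside, under the centre of the recess; z up.
- stand_square: Blue plastic stand, 86 x 86 mm, with a square recess 58 x 58 mm: the place of the square bottle. It is fixed to the bench, flat on it, 14 mm high in all; the recess is open at the top, 10 mm deep, with a flat pale grey floor 4 mm above the bench. Origin: centre of its underside, under the centre of the recess; z up, x and y square to the sides of the recess.
- stand_oblong: Blue plastic stand, 124 mm along its x and 72 mm along its y, with an oblong recess 96 mm along x by 44 mm along y: the place of the slide box, either way round. It is fixed to the bench, flat on it, 14 mm high in all; the recess is open at the top, 10 mm deep, with a flat pale grey floor 4 mm above the bench. Origin: centre of its underside, under the centre of the recess; z up.
- beaker: Bystander: clear glass beaker, 70 mm in diameter, 85 mm high, loose, at the far side of the work. Origin: centre of its underside.
Mind the look-alikes: they are no part of the job. Leave any green or red look-alike of the square_bottle alone.

How it is judged:
By the outcome, as a careful person would: the job done as asked, in the order asked, and still so for the second after the job is handed in, with the robot touching nothing.
It also fails if it takes over 115 s, if anything falls off the work surface, if the arm or the gripper's body presses on something with over 40 N, if the wrist force passes 120 N, or if a joint passes its speed limit or range.

## Robot

A 6-joint arm with a two-finger parallel gripper is mounted at the origin on the work surface. World frame = base frame: x ahead of the robot, y to its left, z up, the work surface at z = 0. Lengths are in m, angles in rad, forces in N, time in s.
With the tool pointing down it reaches from about 0.35 to 0.775 m from the base axis. Payload 7.3 kg.
Tool frame: the origin (TCP) lies midway between the tips of the shut fingers; the grasp point (between the pads) lies 19 mm behind it; z points along the fingers, y is the direction in which the jaws open and shut (so a half turn about z gives the same grasp; the last joint's range is limited). The gripper opens to 92 mm and grips with 3 to 60 N. Pads are 19 mm wide; open, the fingers measure 130 mm over their backs; the gripper's body (75 mm by 190 mm) begins 47 mm behind the grasp point.
Start: joints at [1.111, 0.342, 1.524, -0, 1.275, -0.146], TCP at [0.162, 0.499, 0.227] pointing down, gripper open.
Joint ranges: [-2.53, 2.53], [-0.77, 2.02], [0.04, 2.7], [-1, 4.14], [0.28, 2.66], [-3.11, 3.11]. Speed limits (rad/s): [2.57, 2.57, 3.14, 3.14, 3.14, 3.14].

## Interface

Orientations are given as [roll, pitch, yaw] about the fixed x, y, z axes, in that order (R = Rz(yaw) Ry(pitch) Rx(roll)).
In Python, from cell import status, eyes, job gives the robot as it stands.
- The arm moves only by the tool jog_arm, never from a script. Its argument "series" is a list of rows, each a list of 3 entries, a list of its own where there are three numbers: the gripper command: -1 is shut, 1 is fully open, values between are in proportion, then the shift along the tool's x, y, z in m, then the turn, a rotation vector about the tool's x, y, z in rad. In form: [[grip, [x, y, z], [ax, ay, az]], ...]. A call has 1 to 12 rows; each row is the pose to reach, as a shift and turn from the pose commanded when the call began, along the tool's axes at that moment; what a row does not reach only later rows make up. A row lasts 1/12 s, in which the tool goes at most 41.7 mm and 7.16 degrees, less where a joint would pass 70% of its speed; a pose out of reach is approached as far as the arm can. A call with a gripper value outside its range is refused whole. The fingers move at their own pace and stop on an object; "squeeze" is the grip in N (left out, the last holds). Time passes only in rows, so rows that repeat a pose let the fingers close. It gives the time, the measured TCP pose, the force and the opening at its end, in the units of the state.
- status.observe(): the state, without advancing time (a new reading comes with each control period).
- eyes.read_camera(name): name is "side" or "top" or "wrist"; returns a dict with "img" (420x560x3 uint8, red, green, blue), "range_z" (420x560 float32, m along the optical axis (not along the pixel's ray), 0 where there is no reading), "camera_matrix" (3x3 intrinsics, pixels), "T" (4x4, takes a point from camera to world coordinates); the wrist camera has in their place "tool_from_camera" (4x4, takes a point from camera to tool coordinates, whose origin is the TCP and whose axes are the flange's). Camera axes: x right, y down, z forward; pixel columns grow to the right and rows downward; lengths in m; the calibration is good to about 2 mm. A picture is of the moment at which its call begins: read the wrist's pose just before it.
- job.hand_in(): hands the job in, once; it reports no verdict.
The state is a dict: "time": time; "qpos": joint angles; "qvel": joint speeds; "joint_efforts": joint torques, N m; "tool_pos": TCP position; "tool_rot": TCP orientation; "contact_force": force on the tool from outside, world axes, zero at the start; "torque": the same for the moment, N m; "opening": finger opening in m.
Only numpy, scipy, OpenCV 4.12 (cv2) and the standard library are available. Lean on these libraries where they do the work, as an engineer would, in place of code of your own. Each camera call takes 0.05 s, during which the arm holds its last target.

## Working session

There is one attempt and no reset: what is moved stays moved. The work goes in short steps, Python scripts to look and compute and a tool call to move; the robot and the scene stay as the last step left them, time stands still between calls to the robot, and variables do not carry over. Pictures are saved under pics/ and viewed, and the job is handed in when it is done.

Besides the shell and the picture viewer there is one more tool, called after ">>>" by a JSON object that holds its "method" and its "body". jog_arm: Moves the arm, as the interface text tells. Its arguments: {"type":"object","properties":{"series":{"type":"array","items":{"type":"array"}},"squeeze":{"type":"number"}},"required":["series"]}

```bash
ls; mkdir -p pics
python3 - <<'E'
from cell import status, eyes
import cv2,numpy as np,pickle
print(status.observe())
d={}
for n in ["side","top","wrist"]:
    c=eyes.read_camera(n); d[n]=c
    cv2.imwrite(f"pics/{n}0.png",cv2.cvtColor(c["img"],cv2.COLOR_RGB2BGR))
    print(n,np.round(c["camera_matrix"],1).tolist(),np.round(c.get("T",c.get("tool_from_camera")),4).tolist(),(c["range_z"]>0).mean())
pickle.dump(d,open("c0.pkl","wb"))
E
```

```text
pics
{'time': 0.0, 'qpos': array([ 1.11101774e+00,  3.42717674e-01,  1.52501752e+00, -2.44127918e-05,
        1.27542407e+00, -1.45997157e-01]), 'qvel': array([-0.00102157, -0.00041282,  0.0007738 , -0.00123669, -0.00037208,
       -0.00051276]), 'joint_efforts': array([ 1.07210446e-03, -4.31241131e+01, -2.44225788e+01,  7.18824542e-02,
        5.58572123e-02, -1.28434071e-04]), 'tool_pos': array([0.16184282, 0.49899332, 0.22604742]), 'tool_rot': array([-3.14003931e+00, -2.04813207e-04,  2.82781819e+00]), 'contact_force': array([-0.84844912, -0.75406013, -0.2394963 ]), 'torque': array([ 0.02770101,  0.00523073, -0.00359448]), 'opening': 0.0917202387380025}
side [[485.5, 0.0, 269.3], [0.0, 485.5, 211.2], [0.0, 0.0, 1.0]] [[0.8676, -0.344, 0.3591, 0.0815], [-0.497, -0.5755, 0.6494, -0.7726], [-0.0168, -0.7419, -0.6703, 0.839], [0.0, 0.0, 0.0, 1.0]] 0.9960331632653061
top [[492.9, 0.0, 275.1], [0.0, 492.9, 206.1], [0.0, 0.0, 1.0]] [[0.0661, -0.9754, 0.2101, 0.3113], [-0.9978, -0.0647, 0.0139, -0.0194], [-0.0, -0.2106, -0.9776, 1.1425], [0.0, 0.0, 0.0, 1.0]] 0.9957950680272109
wrist [[312.5, 0.0, 272.1], [0.0, 312.5, 208.8], [0.0, 0.0, 1.0]] [[-0.0001, -0.9543, -0.2988, 0.0803], [1.0, -0.0001, 0.0001, 0.0005], [-0.0001, -0.2988, 0.9543, -0.1582], [0.0, 0.0, 0.0, 1.0]] 0.9960289115646258
```

View pics/top0.png

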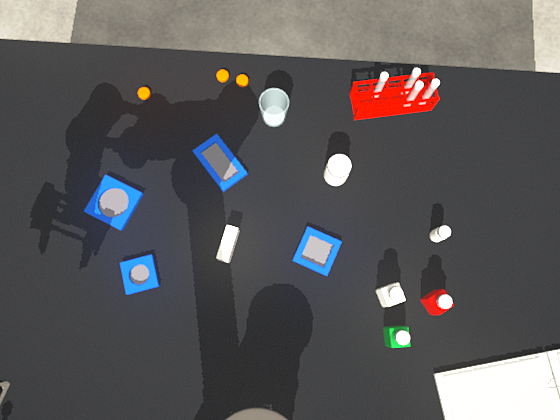

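View pics/side0.png

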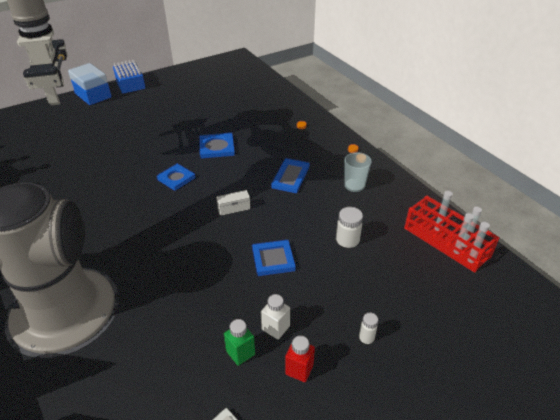

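Top view: jar (338,170), vial (440,233), slide box (228,243), stands at (113,202) large round, (139,274) small round, (317,250) square and (220,162) oblong, and the beaker at (274,107). There are three square-bottle candidates: white (390,294), red (437,301) and green (398,337). The white one fits the description. I'll confirm that in a crop and measure.

```bash
cat > h.py <<'E'
import numpy as np,cv2
def cloud(c,T=None):
    T=c["T"] if T is None else T; K=c["camera_matrix"]; z=c["range_z"]
    v,u=np.mgrid[:z.shape[0],:z.shape[1]]
    P=np.stack([(u-K[0,2])/K[0,0]*z,(v-K[1,2])/K[1,1]*z,z],-1)
    return P@T[:3,:3].T+T[:3,3]
def ray(c,uv,h,T=None):
    T=c["T"] if T is None else T; K=c["camera_matrix"]
    uv=np.atleast_2d(uv).astype(float)
    d=np.c_[(uv[:,0]-K[0,2])/K[0,0],(uv[:,1]-K[1,2])/K[1,1],np.ones(len(uv))]@T[:3,:3].T
    o=T[:3,3]; return (o+d*((h-o[2])/d[:,2])[:,None])[:,:2]
def rect(p):
    (x,y),(w,h),a=cv2.minAreaRect(np.float32(p*1000)); return round(x,1),round(y,1),round(w,1),round(h,1),round(a,1)
E
python3 - <<'E'
from h import *
import pickle
d=pickle.load(open("c0.pkl","rb"))
boxes={"top":dict(jar=(338,170),vial=(440,233),bot=(390,294),slide=(228,243),L=(113,202),S=(139,274),Q=(317,250),O=(220,162)),
"side":dict(jar=(349,227),vial=(369,328),bot=(276,317),slide=(233,203),L=(217,146),S=(176,177),Q=(274,257),O=(291,175))}
H=dict(jar=.082,vial=.064,bot=.091,slide=.042)
for n in boxes:
    c=d[n]; P=cloud(c); hsv=cv2.cvtColor(c["img"],cv2.COLOR_RGB2HSV)
    white=((hsv[...,1]<70)&(hsv[...,2]>90)).astype(np.uint8); blue=((abs(hsv[...,0].astype(int)-107)<15)&(hsv[...,1]>120)&(hsv[...,2]>50)).astype(np.uint8)
    for k,(u,v) in boxes[n].items():
        m=np.zeros_like(white); m[max(0,v-45):v+45,max(0,u-45):u+45]=1
        m&= blue if k in "LSQO" else white
        nn,l,st,ce=cv2.connectedComponentsWithStats(m)
        cand=[i for i in range(1,nn) if st[i,4]>30]; i=min(cand,key=lambda i:np.hypot(*(ce[i]-(u,v))))
        ys,xs=np.where(l==i); uv=np.c_[xs,ys]; p=P[ys,xs]
        if k in "LSQO":
            print(n,k,len(uv),"ray",rect(ray(c,uv,.014)),"zmed",round(np.median(p[:,2])*1000,1))
        else:
            t=p[p[:,2]>H[k]-.006]
            print(n,k,len(uv),"zmax",round(np.percentile(p[:,2],95)*1000),"top",len(t),rect(t[:,:2]) if len(t) else None,"all",rect(p[p[:,2]>.008][:,:2]))
i=d["top"]["img"][260:360,350:470,::-1];j=d["side"]["img"][280:400,210:400,::-1]
a=cv2.resize(i,None,fx=4,fy=4,interpolation=2);b=cv2.resize(j,(300,400))
cv2.imwrite("pics/crop1.png",np.hstack([a,b]))
E
```

```text
top jar 720 zmax 85 top 436 (491.3, -81.1, 53.2, 379.9, 67.9) all (486.0, -97.7, 54.7, 378.9, 74.1)
top vial 288 zmax 66 top 127 (510.6, -383.2, 25.3, 27.8, 30.0) all (510.2, -381.9, 28.9, 28.6, 38.4)
top bot 552 zmax 93 top 153 (333.4, -153.9, 28.6, 271.1, 15.3) all (331.3, -159.3, 44.5, 279.1, 17.2)
top slide 573 zmax 46 top 446 (392.6, 63.3, 221.2, 69.7, 28.0) all (392.6, 63.3, 221.1, 69.9, 28.0)
top L 1283 ray (538.5, 376.2, 108.0, 102.3, 67.2) zmed 14.0
top S 904 ray (375.9, 295.1, 78.4, 79.2, 18.6) zmed 14.0
top Q 906 ray (455.9, -105.6, 89.0, 90.5, 69.5) zmed 13.7
top O 957 ray (653.1, 135.8, 129.8, 75.7, 41.1) zmed 13.6
side jar 905 zmax 83 top 311 (380.8, -456.3, 869.4, 52.8, 50.1) all (361.6, -439.3, 869.2, 54.5, 46.4)
side vial 458 zmax 65 top 155 (297.3, -568.8, 593.1, 26.8, 40.8) all (302.1, -574.3, 593.3, 28.6, 42.2)
side bot 965 zmax 91 top 174 (221.9, -513.2, 589.4, 26.8, 59.1) all (216.3, -509.5, 588.7, 54.2, 57.6)
side slide 618 zmax 42 top 265 (291.0, -337.6, 962.4, 80.8, 69.1) all (291.0, -337.6, 962.4, 81.7, 69.1)
side L 653 ray (535.7, 367.1, 128.9, 104.3, 66.4) zmed 11.1
side S 569 ray (373.0, 285.4, 90.7, 93.9, 19.1) zmed 11.1
side Q 916 ray (453.3, -113.0, 102.8, 91.6, 69.8) zmed 12.0
side O 660 ray (648.7, 127.9, 146.9, 80.4, 40.9) zmed 11.5
```

View pics/crop1.png

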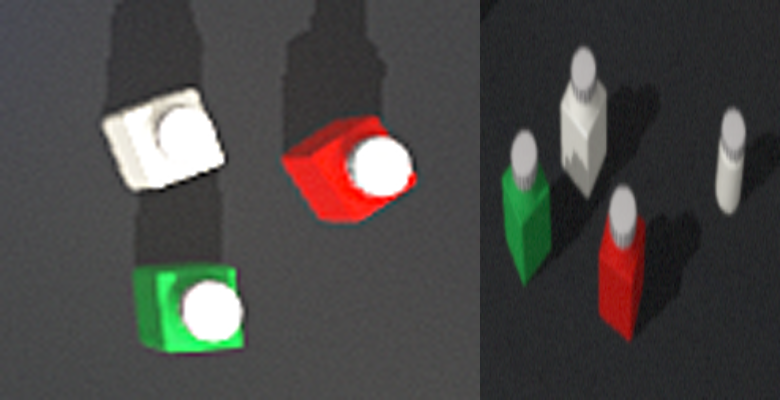

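The white bottle in the middle of the crop, top-view (390,294), is the target; red and green stay. Next I'll filter out the invalid depth and refine.

```bash
cat > loc.py <<'E'
from h import *
H=dict(jar=.082,vial=.064,bot=.091,slide=.042)
def run(c,n,boxes):
    P=cloud(c); ok=c["range_z"]>.1; hsv=cv2.cvtColor(c["img"],cv2.COLOR_RGB2HSV)
    white=((hsv[...,1]<70)&(hsv[...,2]>90)&ok).astype(np.uint8); blue=((abs(hsv[...,0].astype(int)-107)<15)&(hsv[...,1]>120)&(hsv[...,2]>50)&ok).astype(np.uint8)
    for k,(u,v) in boxes.items():
        m=np.zeros_like(white); m[max(0,v-45):v+45,max(0,u-45):u+45]=1
        m&= blue if k in "LSQO" else white
        nn,l,st,ce=cv2.connectedComponentsWithStats(m)
        cand=[i for i in range(1,nn) if st[i,4]>30]; i=min(cand,key=lambda i:np.hypot(*(ce[i]-(u,v))))
        ys,xs=np.where(l==i); p=P[ys,xs]
        if k in "LSQO":
            t=p[abs(p[:,2]-.014)<.004]; print(n,k,len(t),rect(t[:,:2]))
        else:
            t=p[abs(p[:,2]-H[k])<.006]
            print(n,k,"z95",round(np.percentile(p[:,2],95)*1000),"top",len(t),rect(t[:,:2]),"cen",np.round(t[:,:2].mean(0)*1000,1))
            if k=="bot":
                b=p[(p[:,2]>.01)&(p[:,2]<.07)]; print("  body",rect(b[:,:2]))
E
python3 - <<'E'
from loc import *
import pickle
d=pickle.load(open("c0.pkl","rb"))
boxes={"top":dict(jar=(338,170),vial=(440,233),bot=(390,294),slide=(228,243),L=(113,202),S=(139,274),Q=(317,250),O=(220,162)),
"side":dict(jar=(349,227),vial=(369,328),bot=(276,317),slide=(233,203),L=(217,146),S=(176,177),Q=(274,257),O=(291,175))}
for n in boxes: run(d[n],n,boxes[n])
for n in boxes:
  P=cloud(d[n]); z=d[n]["range_z"]
  m=(z>.1)&(P[...,2]>.03)&(P[...,2]<.12)&(abs(P[...,0]-.72)<.1)&(abs(P[...,1])<.12)
  print(n,"beaker",P[m].mean(0),rect(P[m][:,:2]))
  m=(z>.1)&(P[...,2]>.085)&(P[...,2]<.1)&(abs(P[...,0]-.3)<.15)&(P[...,1]<-.1)&(P[...,1]>-.45)
  nn,l,st,ce=cv2.connectedComponentsWithStats(m.astype(np.uint8))
  for i in range(1,nn):
    if st[i,4]>20: print("tall",ce[i],rect(P[l==i][:,:2]))
E
```

```text
top jar z95 85 top 434 (642.9, -142.5, 53.9, 52.1, 2.2) cen [ 641.5 -142.2]
top vial z95 66 top 127 (510.6, -383.2, 25.3, 27.8, 30.0) cen [ 510.2 -382.4]
top bot z95 93 top 152 (365.1, -271.3, 27.5, 27.2, 46.9) cen [ 365.4 -271.2]
  body (365.6, -271.6, 42.2, 43.0, 23.4)
top slide z95 46 top 442 (456.4, 97.6, 28.9, 80.2, 77.9) cen [455.8  97.7]
top L 1032 (538.3, 376.8, 102.7, 99.7, 67.1)
top S 730 (374.9, 295.0, 74.5, 75.2, 18.8)
top Q 710 (455.3, -107.0, 86.0, 86.8, 69.5)
top O 759 (653.2, 136.0, 125.8, 72.3, 41.1)
side jar z95 83 top 307 (642.5, -145.7, 52.6, 51.5, 16.3) cen [ 640.8 -146.6]
side vial z95 65 top 154 (510.0, -385.0, 27.6, 26.9, 22.8) cen [ 509.6 -385.8]
side bot z95 91 top 170 (365.6, -274.6, 28.1, 28.1, 45.2) cen [ 365.  -275.4]
  body (366.0, -275.0, 44.4, 43.0, 24.4)
side slide z95 42 top 264 (456.5, 95.6, 35.4, 80.0, 77.9) cen [455.5  93.4]
side L 373 (538.1, 372.5, 105.8, 99.0, 66.2)
side S 327 (375.1, 290.8, 77.0, 81.9, 19.3)
side Q 609 (455.5, -109.2, 89.5, 86.2, 69.7)
side O 399 (652.6, 132.6, 130.7, 73.6, 41.2)
top beaker [0.7760424  0.00514063 0.06337409] (713.5, -34.4, 239.0, 68.1, 35.4)
tall [396.31578947 294.10526316] (365.1, -271.3, 27.5, 27.2, 46.9)
tall [445.14371257 301.5748503 ] (355.9, -373.8, 28.8, 28.7, 3.8)
tall [402.87134503 337.71929825] (276.8, -286.5, 28.3, 29.6, 3.1)
side beaker [0.78062503 0.00953865 0.06286402] (735.7, -49.7, 229.5, 67.7, 52.4)
tall [275.38728324 301.34104046] (366.4, -274.8, 28.9, 27.9, 31.5)
tall [237.70899471 326.67724868] (278.2, -288.2, 31.3, 28.9, 77.9)
tall [300.37619048 343.7047619 ] (357.0, -377.0, 29.4, 30.3, 80.6)
```

```bash
cat > go.py <<'E'
# usage: go.py x y z [jaw_angle_deg]  (mm) -> shift/turn in tool axes
import sys,numpy as np
from scipy.spatial.transform import Rotation as Ro
from cell import status
s=status.observe(); R=Ro.from_euler("xyz",s["tool_rot"])
t=np.array([float(a) for a in sys.argv[1:4]])/1000
print("t",round(s["time"],2),"pos",np.round(s["tool_pos"]*1000,1),"open",round(s["opening"]*1000,1),"F",np.round(s["contact_force"],1))
print("shift",np.round(R.inv().apply(t-s["tool_pos"]),4))
y=R.as_matrix()[:,1]; print("jaw now",np.degrees(np.arctan2(y[1],y[0])).round(1),"q",np.round(s["qpos"],2))
if len(sys.argv)>4:
    a=np.radians(float(sys.argv[4])); c=np.array([np.cos(a),np.sin(a),0]);
    if c@y<0: c=-c
    z=np.array([0,0,-1.]); D=np.stack([np.cross(c,z),c,z],1)
    print("turn",np.round((R.inv()*Ro.from_matrix(D)).as_rotvec(),4))
E
python3 go.py 642.5 -144 200
```

```text
t 0.15 pos [161.9 499.1 226.2] open 91.9 F [-0.7  0.8  0.1]
shift [-0.6556 -0.4633  0.0266]
jaw now 72.0 q [ 1.11  0.34  1.52  0.    1.28 -0.15]
```

>>> {"method": "jog_arm", "body": {"series": [[1, [-0.025, -0.018, 0], [0, 0, 0]], [1, [-0.656, -0.463, 0.027], [0, 0, 0]], [1, [-0.656, -0.463, 0.027], [0, 0, 0]], [1, [-0.656, -0.463, 0.027], [0, 0, 0]], [1, [-0.656, -0.463, 0.027], [0, 0, 0]], [1, [-0.656, -0.463, 0.027], [0, 0, 0]], [1, [-0.656, -0.463, 0.027], [0, 0, 0]], [1, [-0.656, -0.463, 0.027], [0, 0, 0]], [1, [-0.656, -0.463, 0.027], [0, 0, 0]], [1, [-0.656, -0.463, 0.027], [0, 0, 0]], [1, [-0.656, -0.463, 0.027], [0, 0, 0]], [1, [-0.656, -0.463, 0.027], [0, 0, 0]]], "squeeze": 15}}

```text
time: 1.15
tool_pos: [0.4556, 0.1059, 0.2106]
tool_rot: [3.141, -0.0, 2.827]
contact_force: [0.4, 0.6, 0.2]
opening: 0.0919
```

```bash
python3 go.py 642.5 -144 200
```

```text
t 1.15 pos [455.6 105.9 210.6] open 91.9 F [0.4 0.6 0.2]
shift [-0.255  -0.1799  0.0106]
jaw now 72.0 q [ 0.06  0.25  1.7   0.    1.19 -1.19]
```

>>> {"method": "jog_arm", "body": {"series": [[1, [-0.255, -0.18, 0.011], [0, 0, 0]], [1, [-0.255, -0.18, 0.011], [0, 0, 0]], [1, [-0.255, -0.18, 0.011], [0, 0, 0]], [1, [-0.255, -0.18, 0.011], [0, 0, 0]], [1, [-0.255, -0.18, 0.011], [0, 0, 0]], [1, [-0.255, -0.18, 0.011], [0, 0, 0]], [1, [-0.255, -0.18, 0.011], [0, 0, 0]], [1, [-0.255, -0.18, 0.011], [0, 0, 0]], [1, [-0.255, -0.18, 0.011], [0, 0, 0]], [1, [-0.255, -0.18, 0.011], [0, 0, 0]]]}}

```text
time: 1.98
tool_pos: [0.6415, -0.1428, 0.1983]
tool_rot: [3.141, -0.002, 2.826]
contact_force: [0.1, 1.7, -0.4]
opening: 0.0918
```

```bash
cat > wr.py <<'E'
# wrist look: top points of a white thing; args height_mm name
import sys
from h import *
from scipy.spatial.transform import Rotation as Ro
from cell import status,eyes
hh=float(sys.argv[1])/1000
s=status.observe(); c=eyes.read_camera("wrist")
T=np.eye(4); T[:3,:3]=Ro.from_euler("xyz",s["tool_rot"]).as_matrix(); T[:3,3]=s["tool_pos"]; T=T@c["tool_from_camera"]
cv2.imwrite(f"pics/{sys.argv[2]}.png",c["img"][...,::-1])
P=cloud(c,T); hsv=cv2.cvtColor(c["img"],cv2.COLOR_RGB2HSV)
m=((c["range_z"]>.05)&(abs(P[...,2]-hh)<.007)&(np.hypot(*(P[...,:2]-s["tool_pos"][:2]).transpose(2,0,1))<.12)&(hsv[...,1]<70)).astype(np.uint8)
nn,l,st,ce=cv2.connectedComponentsWithStats(m)
for i in range(1,nn):
    if st[i,4]>150: print(ce[i].round(),st[i,4],rect(P[l==i][:,:2]),"z",np.median(P[l==i][:,2]).round(4))
E
python3 wr.py 82 w1; python3 go.py 642.5 -144 200
```

```text
[274. 204.] 2541 (644.2, -141.5, 53.3, 54.4, 62.5) z 0.082
t 2.03 pos [ 641.2 -141.6  198.9] open 92.1 F [-0.9  0.7 -1. ]
shift [-0.002  -0.0019 -0.0011]
jaw now 72.0 q [-0.33  0.61  1.16  0.    1.37 -1.59]
```

View pics/w1.png

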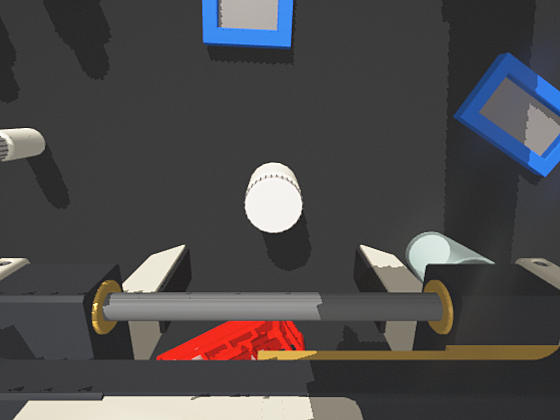

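The wrist view centres the jar lid at pixel (274,204), which is (644,-141) and agrees with the other views. The red rack lies beyond it and the beaker at (445,250) is well clear. Descending and gripping.

>>> {"method": "jog_arm", "body": {"series": [[1, [-0.002, -0.001, 0.04], [0, 0, 0]], [1, [-0.002, -0.001, 0.08], [0, 0, 0]], [1, [-0.002, -0.001, 0.115], [0, 0, 0]], [1, [-0.002, -0.001, 0.145], [0, 0, 0]], [1, [-0.002, -0.001, 0.163], [0, 0, 0]], [1, [-0.002, -0.001, 0.17], [0, 0, 0]], [1, [-0.002, -0.001, 0.17], [0, 0, 0]], [-1, [-0.002, -0.001, 0.17], [0, 0, 0]], [-1, [-0.002, -0.001, 0.17], [0, 0, 0]], [-1, [-0.002, -0.001, 0.17], [0, 0, 0]], [-1, [-0.002, -0.001, 0.17], [0, 0, 0]], [-1, [-0.002, -0.001, 0.17], [0, 0, 0]]], "squeeze": 15}}

```text
time: 3.03
tool_pos: [0.6439, -0.1437, 0.0308]
tool_rot: [3.142, 0.002, 2.828]
contact_force: [-0.4, 0.3, -0.1]
opening: 0.0635
```

>>> {"method": "jog_arm", "body": {"series": [[-1, [0, 0, 0], [0, 0, 0]], [-1, [0, 0, 0], [0, 0, 0]], [-1, [0, 0, -0.01], [0, 0, 0]], [-1, [0, 0, -0.03], [0, 0, 0]], [-1, [0, 0, -0.06], [0, 0, 0]], [-1, [0, 0, -0.1], [0, 0, 0]], [-1, [0, 0, -0.13], [0, 0, 0]], [-1, [0, 0, -0.14], [0, 0, 0]], [-1, [0, 0, -0.14], [0, 0, 0]]]}}

```text
time: 3.78
tool_pos: [0.6448, -0.1441, 0.1734]
tool_rot: [-3.141, 0.006, 2.828]
contact_force: [-0.3, 0.5, -2.4]
opening: 0.0554
```

```bash
python3 go.py 538.2 374.5 169
```

```text
t 3.78 pos [ 644.8 -144.1  173.4] open 55.4 F [-0.3  0.5 -2.4]
shift [0.2615 0.4604 0.0026]
jaw now 72.0 q [-0.34  0.63  1.19 -0.    1.31 -1.59]
```

>>> {"method": "jog_arm", "body": {"series": [[-1, [0.007, 0.012, 0], [0, 0, 0]], [-1, [0.02, 0.035, 0], [0, 0, 0]], [-1, [0.038, 0.067, 0], [0, 0, 0]], [-1, [0.058, 0.102, 0], [0, 0, 0]], [-1, [0.078, 0.137, 0], [0, 0, 0]], [-1, [0.098, 0.172, 0], [0, 0, 0]], [-1, [0.118, 0.207, 0], [0, 0, 0]], [-1, [0.138, 0.242, 0], [0, 0, 0]], [-1, [0.158, 0.277, 0], [0, 0, 0]], [-1, [0.178, 0.312, 0], [0, 0, 0]], [-1, [0.198, 0.347, 0], [0, 0, 0]], [-1, [0.218, 0.382, 0], [0, 0, 0]]], "squeeze": 20}}

```text
time: 4.78
tool_pos: [0.551, 0.289, 0.1666]
tool_rot: [-3.138, -0.005, 2.828]
contact_force: [1.5, 0.6, -0.9]
opening: 0.0553
```

```bash
python3 go.py 538.2 374.5 120
```

```text
t 4.78 pos [551.  289.  166.6] open 55.3 F [ 1.5  0.6 -0.9]
shift [0.0384 0.0775 0.0465]
jaw now 72.0 q [ 0.36  0.57  1.32  0.    1.26 -0.9 ]
```

>>> {"method": "jog_arm", "body": {"series": [[-1, [0.016, 0.032, 0.01], [0, 0, 0]], [-1, [0.03, 0.06, 0.025], [0, 0, 0]], [-1, [0.038, 0.075, 0.04], [0, 0, 0]], [-1, [0.038, 0.077, 0.047], [0, 0, 0]], [-1, [0.038, 0.077, 0.047], [0, 0, 0]], [-1, [0.038, 0.077, 0.047], [0, 0, 0]], [-1, [0.038, 0.077, 0.047], [0, 0, 0]]]}}

```text
time: 5.37
tool_pos: [0.5418, 0.3709, 0.1226]
tool_rot: [-3.141, -0.0, 2.827]
contact_force: [-0.5, -0.6, -2.5]
opening: 0.0556
```

```bash
python3 wr.py 4 w2; python3 go.py 538.2 374.5 36;python3 - <<'E'
from loc import *
from cell import eyes
for n in ["top","side"]:
    c=eyes.read_camera(n); cv2.imwrite(f"pics/{n}2.png",c["img"][...,::-1])
E
```

```text
[269. 154.] 29205 (516.6, 379.2, 239.8, 186.2, 71.9) z 0.0001
[279. 187.] 2876 (531.5, 381.3, 71.4, 50.6, 65.5) z 0.0046
t 5.42 pos [542.2 370.9 123.2] open 55.4 F [ 0.5  0.1 -1.9]
shift [0.0049 0.0021 0.0872]
jaw now 71.9 q [ 0.48  0.67  1.27 -0.    1.21 -0.77]
```

View pics/w2.png

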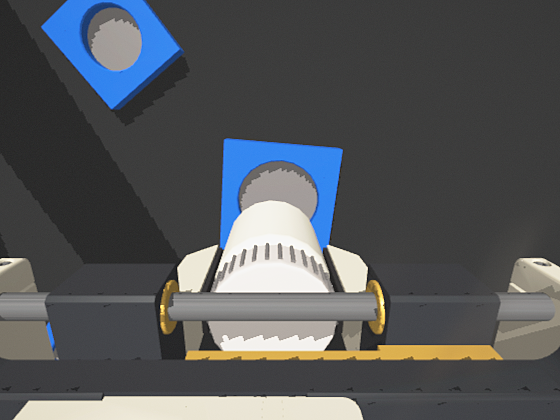

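View pics/side2.png

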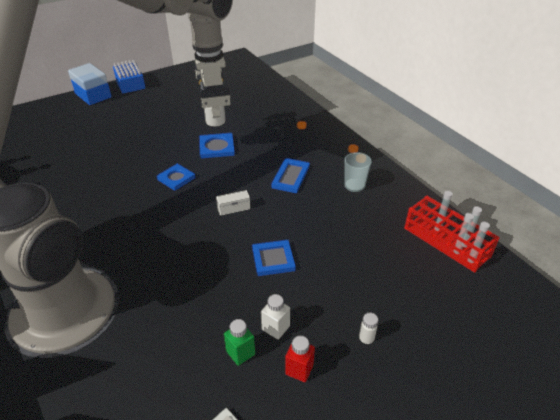

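Wrist view: the recess, around (279,187), is ahead of the held jar and in line with it. Correcting by 4 mm and lowering.

>>> {"method": "jog_arm", "body": {"series": [[-1, [0.002, 0.002, 0.01], [0, 0, 0]], [-1, [0.004, 0.0035, 0.03], [0, 0, 0]], [-1, [0.004, 0.0035, 0.05], [0, 0, 0]], [-1, [0.004, 0.0035, 0.066], [0, 0, 0]], [-1, [0.004, 0.0035, 0.076], [0, 0, 0]], [-1, [0.004, 0.0035, 0.082], [0, 0, 0]], [-1, [0.004, 0.0035, 0.085], [0, 0, 0]], [-1, [0.004, 0.0035, 0.085], [0, 0, 0]], [-1, [0.004, 0.0035, 0.085], [0, 0, 0]]]}}

```text
time: 6.27
tool_pos: [0.5394, 0.3768, 0.0385]
tool_rot: [3.14, 0.001, 2.828]
contact_force: [1.4, 0.1, -1.5]
opening: 0.0555
```

```bash
python3 go.py 539.5 375.5 35
```

```text
t 6.27 pos [539.4 376.8  38.5] open 55.5 F [ 1.4  0.1 -1.5]
shift [-0.0005 -0.0012  0.0035]
jaw now 72.0 q [ 0.49  0.76  1.34  0.    1.04 -0.76]
```

>>> {"method": "jog_arm", "body": {"series": [[-1, [0, -0.001, 0.002], [0, 0, 0]], [-1, [0, -0.001, 0.003], [0, 0, 0]], [-1, [0, -0.001, 0.004], [0, 0, 0]], [-1, [0, -0.001, 0.005], [0, 0, 0]], [-1, [0, -0.001, 0.005], [0, 0, 0]]]}}

```text
time: 6.68
tool_pos: [0.5388, 0.3757, 0.0343]
tool_rot: [3.141, 0.001, 2.828]
contact_force: [-1.6, -1.4, 6.6]
opening: 0.0554
```

Contact confirmed at +6.6 N. Releasing and rising.

>>> {"method": "jog_arm", "body": {"series": [[0.5, [0, 0, 0], [0, 0, 0]], [0.7, [0, 0, 0], [0, 0, 0]], [0.7, [0, 0, 0], [0, 0, 0]], [0.7, [0, 0, 0], [0, 0, 0]], [0.7, [0, 0, -0.01], [0, 0, 0]], [0.7, [0, 0, -0.04], [0, 0, 0]], [0.7, [0, 0, -0.08], [0, 0, 0]], [0.7, [0, 0, -0.12], [0, 0, 0]], [0.7, [0, 0, -0.15], [0, 0, 0]], [0.7, [0, 0, -0.165], [0, 0, 0]], [0.7, [0, 0, -0.165], [0, 0, 0]]]}}

```text
time: 7.6
tool_pos: [0.5403, 0.3767, 0.2037]
tool_rot: [3.135, 0.007, 2.828]
contact_force: [-0.3, 0.8, 0.9]
opening: 0.0784
```

```bash
python3 wr.py 86 w3; python3 go.py 510.3 -384 200
```

```text
[270. 198.] 2545 (538.5, 376.6, 53.5, 53.9, 20.9) z 0.086
t 7.65 pos [539.4 376.1 200.6] open 78.4 F [ 0.2 -1.6 -0.7]
shift [-0.2069 -0.732  -0.0014]
jaw now 72.0 q [ 0.49  0.61  1.16  0.    1.37 -0.76]
```

View pics/w3.png

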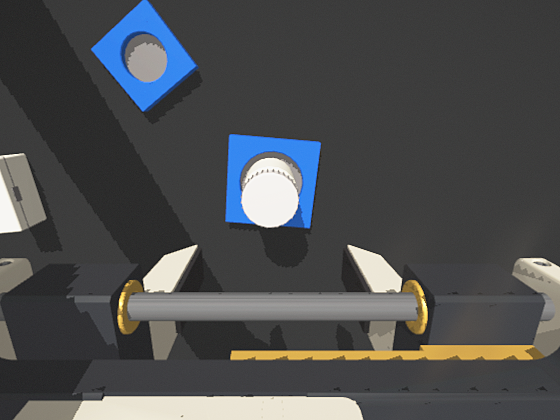

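The jar is seated: lid at pixel (270,198), top at z = 86 mm = 82 + 4. On to the vial.

>>> {"method": "jog_arm", "body": {"series": [[0.3, [-0.005, -0.018, 0], [0, 0, 0]], [0.3, [-0.207, -0.732, 0], [0, 0, 0]], [0.3, [-0.207, -0.732, 0], [0, 0, 0]], [0.3, [-0.207, -0.732, 0], [0, 0, 0]], [0.3, [-0.207, -0.732, 0], [0, 0, 0]], [0.3, [-0.207, -0.732, 0], [0, 0, 0]], [0.3, [-0.207, -0.732, 0], [0, 0, 0]], [0.3, [-0.207, -0.732, 0], [0, 0, 0]], [0.3, [-0.207, -0.732, 0], [0, 0, 0]], [0.3, [-0.207, -0.732, 0], [0, 0, 0]], [0.3, [-0.207, -0.732, 0], [0, 0, 0]], [0.3, [-0.207, -0.732, 0], [0, 0, 0]]]}}

```text
time: 8.65
tool_pos: [0.5189, -0.1027, 0.1962]
tool_rot: [3.141, -0.003, 2.828]
contact_force: [0.8, 0.6, -0.9]
opening: 0.0595
```

```bash
python3 go.py 510.3 -384 190
```

```text
t 8.65 pos [ 518.9 -102.7  196.2] open 59.5 F [ 0.8  0.6 -0.9]
shift [-0.0787 -0.2703  0.0059]
jaw now 72.0 q [-0.34  0.38  1.56  0.    1.21 -1.6 ]
```

>>> {"method": "jog_arm", "body": {"series": [[0.3, [-0.079, -0.27, 0.006], [0, 0, 0]], [0.3, [-0.079, -0.27, 0.006], [0, 0, 0]], [0.3, [-0.079, -0.27, 0.006], [0, 0, 0]], [0.3, [-0.079, -0.27, 0.006], [0, 0, 0]], [0.3, [-0.079, -0.27, 0.006], [0, 0, 0]], [0.3, [-0.079, -0.27, 0.006], [0, 0, 0]], [0.3, [-0.079, -0.27, 0.006], [0, 0, 0]], [0.3, [-0.079, -0.27, 0.006], [0, 0, 0]], [0.3, [-0.079, -0.27, 0.006], [0, 0, 0]], [0.3, [-0.079, -0.27, 0.006], [0, 0, 0]]]}}

```text
time: 9.48
tool_pos: [0.5116, -0.3813, 0.1901]
tool_rot: [3.14, -0.003, 2.828]
contact_force: [0.1, 0.3, -0.9]
opening: 0.0597
```

```bash
python3 wr.py 64 w4; python3 go.py 510.3 -384 17
```

```text
[270. 200.] 666 (512.1, -382.9, 27.5, 28.4, 48.4) z 0.0639
t 9.53 pos [ 511.9 -380.8  190.7] open 59.9 F [ 0.4 -0.3 -0.2]
shift [ 0.0002 -0.0038  0.1737]
jaw now 72.1 q [-0.76  0.58  1.24  0.    1.33 -2.02]
```

View pics/w4.png

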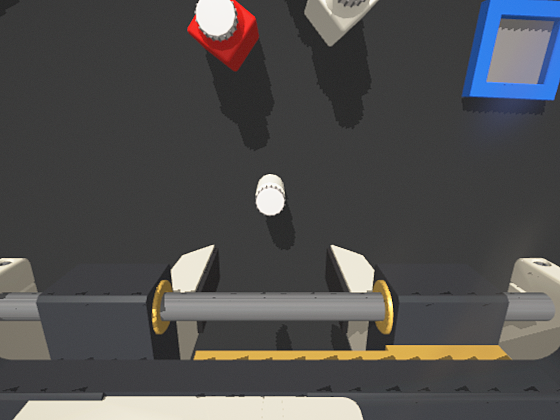

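The vial's cap is at pixel (270,200), alone between the fingers. Descending.

>>> {"method": "jog_arm", "body": {"series": [[0.3, [0, -0.002, 0.03], [0, 0, 0]], [0.3, [0, -0.002, 0.07], [0, 0, 0]], [0.3, [0, -0.002, 0.11], [0, 0, 0]], [0.3, [0, -0.002, 0.145], [0, 0, 0]], [0.3, [0, -0.002, 0.165], [0, 0, 0]], [0.3, [0, -0.002, 0.173], [0, 0, 0]], [0.3, [0, -0.002, 0.173], [0, 0, 0]], [-0.5, [0, -0.002, 0.173], [0, 0, 0]], [-0.5, [0, -0.002, 0.173], [0, 0, 0]], [-0.5, [0, -0.002, 0.173], [0, 0, 0]], [-0.5, [0, -0.002, 0.173], [0, 0, 0]], [-0.5, [0, -0.002, 0.173], [0, 0, 0]]], "squeeze": 8}}

```text
time: 10.53
tool_pos: [0.5119, -0.3845, 0.0199]
tool_rot: [-3.141, 0.002, 2.828]
contact_force: [0.6, 0.7, 0.3]
opening: 0.031
```

>>> {"method": "jog_arm", "body": {"series": [[-0.5, [0, 0, 0], [0, 0, 0]], [-0.5, [0, 0, 0], [0, 0, 0]], [-0.5, [0, 0, -0.01], [0, 0, 0]], [-0.5, [0, 0, -0.03], [0, 0, 0]], [-0.5, [0, 0, -0.06], [0, 0, 0]], [-0.5, [0, 0, -0.1], [0, 0, 0]], [-0.5, [0, 0, -0.14], [0, 0, 0]], [-0.5, [0, 0, -0.17], [0, 0, 0]], [-0.5, [0, 0, -0.18], [0, 0, 0]], [-0.5, [0, 0, -0.18], [0, 0, 0]]]}}

```text
time: 11.37
tool_pos: [0.5125, -0.3851, 0.2026]
tool_rot: [-3.139, 0.006, 2.828]
contact_force: [0.1, 0.6, -0.6]
opening: 0.0295
```

```bash
python3 go.py 500 -45 197;python3 go.py 375 293 197
```

```text
t 11.37 pos [ 512.5 -385.1  202.6] open 29.5 F [ 0.1  0.6 -0.6]
shift [0.1169 0.3197 0.0039]
jaw now 72.0 q [-0.76  0.57  1.22  0.    1.34 -2.02]
t 11.37 pos [ 512.5 -385.1  202.6] open 29.5 F [ 0.1  0.6 -0.6]
shift [0.3401 0.6026 0.0018]
jaw now 72.0 q [-0.76  0.57  1.22  0.    1.34 -2.02]
```

>>> {"method": "jog_arm", "body": {"series": [[-0.7, [0.008, 0.014, 0], [0, 0, 0]], [-0.7, [0.024, 0.043, 0], [0, 0, 0]], [-0.7, [0.044, 0.078, 0], [0, 0, 0]], [-0.7, [0.064, 0.113, 0], [0, 0, 0]], [-0.7, [0.084, 0.149, 0], [0, 0, 0]], [-0.7, [0.104, 0.184, 0], [0, 0, 0]], [-0.7, [0.124, 0.22, 0], [0, 0, 0]], [-0.7, [0.144, 0.255, 0], [0, 0, 0]], [-0.7, [0.164, 0.29, 0], [0, 0, 0]], [-0.7, [0.184, 0.326, 0], [0, 0, 0]], [-0.7, [0.204, 0.361, 0], [0, 0, 0]], [-0.7, [0.224, 0.397, 0], [0, 0, 0]]], "squeeze": 10}}

```text
time: 12.37
tool_pos: [0.4189, 0.0642, 0.1969]
tool_rot: [-3.141, -0.004, 2.827]
contact_force: [0.9, 1.1, -0.5]
opening: 0.0295
```

```bash
python3 go.py 375 293 100
```

```text
t 12.37 pos [418.9  64.2 196.9] open 29.5 F [ 0.9  1.1 -0.5]
shift [0.1121 0.2041 0.0971]
jaw now 72.0 q [-0.03  0.19  1.83  0.    1.13 -1.29]
```

>>> {"method": "jog_arm", "body": {"series": [[-0.7, [0.02, 0.035, 0], [0, 0, 0]], [-0.7, [0.04, 0.071, 0], [0, 0, 0]], [-0.7, [0.06, 0.107, 0], [0, 0, 0]], [-0.7, [0.08, 0.143, 0], [0, 0, 0]], [-0.7, [0.1, 0.18, 0.01], [0, 0, 0]], [-0.7, [0.11, 0.2, 0.03], [0, 0, 0]], [-0.7, [0.112, 0.204, 0.06], [0, 0, 0]], [-0.7, [0.112, 0.204, 0.085], [0, 0, 0]], [-0.7, [0.112, 0.204, 0.097], [0, 0, 0]], [-0.7, [0.112, 0.204, 0.097], [0, 0, 0]], [-0.7, [0.112, 0.204, 0.097], [0, 0, 0]]]}}

```text
time: 13.28
tool_pos: [0.3762, 0.2906, 0.1002]
tool_rot: [-3.139, -0.003, 2.828]
contact_force: [-0.3, 0.3, 0.2]
opening: 0.0297
```

```bash
python3 wr.py 4 w5; python3 go.py 375 293 21
```

```text
[271. 159.] 39148 (344.3, 300.9, 239.8, 172.9, 72.1) z 0.0001
[278. 207.] 1885 (375.4, 296.3, 45.6, 39.4, 64.6) z 0.0046
t 13.33 pos [377.1 291.  101.3] open 29.4 F [-0.3  0.4 -0.4]
shift [0.0025 0.0014 0.0803]
jaw now 72.0 q [ 0.5   0.4   1.83  0.    0.91 -0.76]
```

View pics/w5.png

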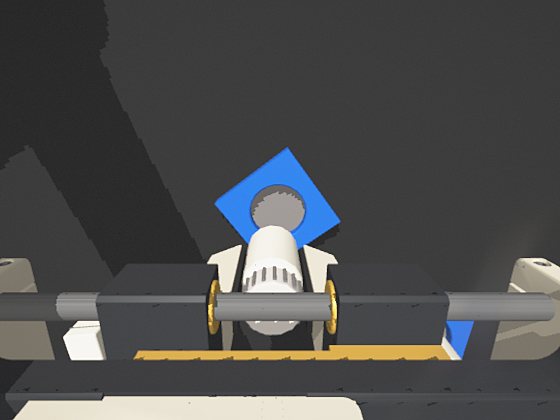

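The small recess, at (278,207), lies just ahead of the vial. Correcting by 3 mm sideways and lowering.

>>> {"method": "jog_arm", "body": {"series": [[-0.7, [0, 0.003, 0.02], [0, 0, 0]], [-0.7, [0, 0.003, 0.045], [0, 0, 0]], [-0.7, [0, 0.003, 0.062], [0, 0, 0]], [-0.7, [0, 0.003, 0.07], [0, 0, 0]], [-0.7, [0, 0.003, 0.074], [0, 0, 0]], [-0.7, [0, 0.003, 0.074], [0, 0, 0]], [-0.7, [0, 0.003, 0.076], [0, 0, 0]], [-0.7, [0, 0.003, 0.077], [0, 0, 0]], [-0.7, [0, 0.003, 0.078], [0, 0, 0]], [-0.7, [0, 0.003, 0.078], [0, 0, 0]]]}}

```text
time: 14.17
tool_pos: [0.3786, 0.2942, 0.0241]
tool_rot: [3.141, 0.001, 2.828]
contact_force: [-0.8, 0.1, -1.1]
opening: 0.0298
```

```bash
python3 go.py 376.7 294 21
```

```text
t 14.17 pos [378.6 294.2  24.1] open 29.8 F [-0.8  0.1 -1.1]
shift [ 0.0017 -0.0008  0.0031]
jaw now 72.0 q [ 0.5   0.53  1.89  0.    0.72 -0.76]
```

>>> {"method": "jog_arm", "body": {"series": [[-0.7, [0.001, 0, 0.001], [0, 0, 0]], [-0.7, [0.001, 0, 0.002], [0, 0, 0]], [-0.7, [0.001, 0, 0.003], [0, 0, 0]], [-0.7, [0.001, 0, 0.003], [0, 0, 0]]]}}

```text
time: 14.5
tool_pos: [0.3783, 0.2946, 0.0221]
tool_rot: [3.14, 0.002, 2.828]
contact_force: [-0.4, -3.4, 11.6]
opening: 0.0298
```

Contact. Releasing and rising.

>>> {"method": "jog_arm", "body": {"series": [[-0.2, [0, 0, -0.0005], [0, 0, 0]], [0.1, [0, 0, -0.0005], [0, 0, 0]], [0.1, [0, 0, -0.0005], [0, 0, 0]], [0.1, [0, 0, -0.0005], [0, 0, 0]], [0.1, [0, 0, -0.01], [0, 0, 0]], [0.1, [0, 0, -0.04], [0, 0, 0]], [0.1, [0, 0, -0.08], [0, 0, 0]], [0.1, [0, 0, -0.12], [0, 0, 0]], [0.1, [0, 0, -0.155], [0, 0, 0]], [0.1, [0, 0, -0.175], [0, 0, 0]], [0.1, [0, 0, -0.175], [0, 0, 0]]]}}

```text
time: 15.42
tool_pos: [0.3794, 0.2956, 0.2011]
tool_rot: [3.134, 0.007, 2.828]
contact_force: [0.9, 0.3, -0.3]
opening: 0.0503
```

```bash
python3 wr.py 68 w6; python3 go.py 365.5 -273 195 114
```

```text
[270. 195.] 636 (377.9, 295.5, 27.3, 28.6, 72.6) z 0.0679
t 15.47 pos [378.3 295.  198.4] open 50.2 F [ 0.1  0.  -0.3]
shift [-0.1631 -0.5442  0.0017]
jaw now 72.0 q [ 0.5   0.28  1.69  0.    1.16 -0.75]
turn [ 0.0026  0.0052 -0.7326]
```

View pics/w6.png

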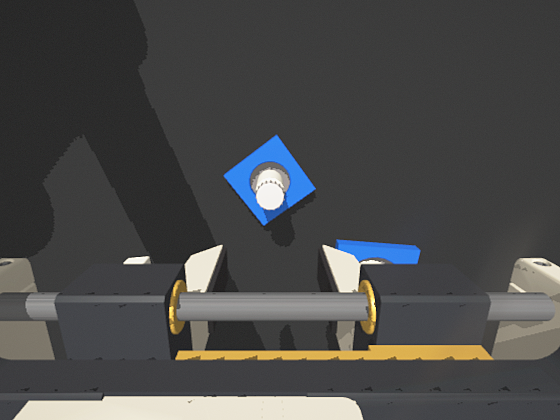

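The vial is seated (cap (270,195), top at z = 68 mm). Moving to the bottle by way of (470,0).

```bash
python3 go.py 470 0 200
```

```text
t 15.47 pos [378.3 295.  198.4] open 50.2 F [ 0.1  0.  -0.3]
shift [-0.1782 -0.2523 -0.002 ]
jaw now 72.0 q [ 0.5   0.28  1.69  0.    1.16 -0.75]
```

>>> {"method": "jog_arm", "body": {"series": [[0.35, [-0.012, -0.017, -0.002], [0, 0, 0]], [0.35, [-0.178, -0.252, -0.002], [0, 0, 0]], [0.35, [-0.178, -0.252, -0.002], [0, 0, 0]], [0.35, [-0.178, -0.252, -0.002], [0, 0, 0]], [0.35, [-0.178, -0.252, -0.002], [0, 0, 0]], [0.35, [-0.178, -0.252, -0.002], [0, 0, 0]], [0.35, [-0.178, -0.252, -0.002], [0, 0, 0]], [0.35, [-0.178, -0.252, -0.002], [0, 0, 0]]]}}

```text
time: 16.13
tool_pos: [0.4683, -0.0025, 0.1964]
tool_rot: [-3.141, -0.003, 2.827]
contact_force: [1.3, 0.6, 0.1]
opening: 0.062
```

```bash
python3 go.py 366 -272.5 190 114
```

```text
t 16.13 pos [468.3  -2.5 196.4] open 62.0 F [1.3 0.6 0.1]
shift [ 0.0137 -0.2884  0.0065]
jaw now 72.0 q [-0.17  0.27  1.72 -0.    1.16 -1.43]
turn [ 6.000e-04 -2.700e-03 -7.332e-01]
```

>>> {"method": "jog_arm", "body": {"series": [[0.35, [0.014, -0.288, 0.006], [0, 0, -0.733]], [0.35, [0.014, -0.288, 0.006], [0, 0, -0.733]], [0.35, [0.014, -0.288, 0.006], [0, 0, -0.733]], [0.35, [0.014, -0.288, 0.006], [0, 0, -0.733]], [0.35, [0.014, -0.288, 0.006], [0, 0, -0.733]], [0.35, [0.014, -0.288, 0.006], [0, 0, -0.733]], [0.35, [0.014, -0.288, 0.006], [0, 0, -0.733]], [0.35, [0.014, -0.288, 0.006], [0, 0, -0.733]], [0.35, [0.014, -0.288, 0.006], [0, 0, -0.733]], [0.35, [0.014, -0.288, 0.006], [0, 0, -0.733]]]}}

```text
time: 16.97
tool_pos: [0.3652, -0.2708, 0.1902]
tool_rot: [3.138, -0.001, -2.727]
contact_force: [-0.2, 0.2, 0.1]
opening: 0.0617
```

```bash
python3 wr.py 91 w7;python3 wr.py 62 w7; python3 go.py 366 -272.5 33 114
```

```text
[298. 104.] 1127 (279.0, -286.4, 29.6, 29.1, 41.2) z 0.091
[161. 152.] 1064 (358.3, -373.8, 29.4, 30.3, 23.0) z 0.0909
[270. 208.] 888 (366.4, -271.5, 29.9, 29.1, 22.3) z 0.0909
[270. 192.] 914 (366.9, -271.3, 42.1, 41.8, 23.1) z 0.064
t 17.07 pos [ 366.3 -268.8  190.7] open 62.1 F [ 0.5  0.2 -0.4]
shift [ 0.0017 -0.0037  0.1577]
jaw now 114.0 q [-0.8   0.25  1.76  0.    1.13 -2.79]
turn [ 0.0028 -0.0005 -0.0004]
```

View pics/w7.png

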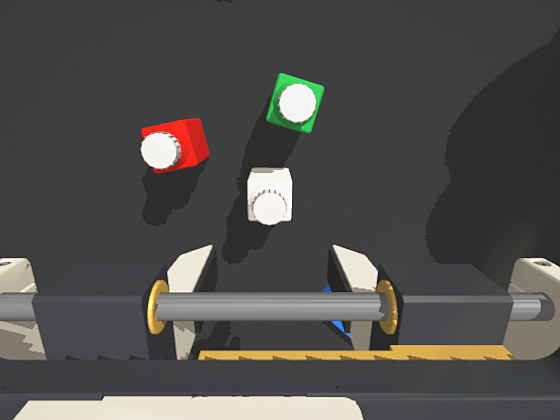

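The white bottle is at pixel (270,200), square to the jaws; red (165,150) and green (297,103) are clear of the fingers. Descending.

>>> {"method": "jog_arm", "body": {"series": [[0.35, [0, -0.002, 0.03], [0, 0, 0]], [0.35, [0, -0.002, 0.07], [0, 0, 0]], [0.35, [0, -0.002, 0.105], [0, 0, 0]], [0.35, [0, -0.002, 0.135], [0, 0, 0]], [0.35, [0, -0.002, 0.15], [0, 0, 0]], [0.35, [0, -0.002, 0.157], [0, 0, 0]], [0.35, [0, -0.002, 0.157], [0, 0, 0]], [-0.5, [0, -0.002, 0.157], [0, 0, 0]], [-0.5, [0, -0.002, 0.157], [0, 0, 0]], [-0.5, [0, -0.002, 0.157], [0, 0, 0]], [-0.5, [0, -0.002, 0.157], [0, 0, 0]], [-0.5, [0, -0.002, 0.157], [0, 0, 0]]], "squeeze": 14}}

```text
time: 18.07
tool_pos: [0.368, -0.272, 0.0358]
tool_rot: [-3.14, 0.001, -2.723]
contact_force: [0.2, 2.8, 6.8]
opening: 0.0417
```

>>> {"method": "jog_arm", "body": {"series": [[-0.5, [0, 0, 0], [0, 0, 0]], [-0.5, [0, 0, 0], [0, 0, 0]], [-0.5, [0, 0, -0.01], [0, 0, 0]], [-0.5, [0, 0, -0.03], [0, 0, 0]], [-0.5, [0, 0, -0.06], [0, 0, 0]], [-0.5, [0, 0, -0.1], [0, 0, 0]], [-0.5, [0, 0, -0.14], [0, 0, 0]], [-0.5, [0, 0, -0.155], [0, 0, 0]], [-0.5, [0, 0, -0.155], [0, 0, 0]], [-0.5, [0, 0, -0.155], [0, 0, 0]]]}}

```text
time: 18.9
tool_pos: [0.3675, -0.2718, 0.1902]
tool_rot: [-3.14, 0.001, -2.723]
contact_force: [-0.5, 0.1, -1.5]
opening: 0.0418
```

```bash
python3 go.py 455.4 -107.5 140 69.6
```

```text
t 18.9 pos [ 367.5 -271.8  190.2] open 41.8 F [-0.5  0.1 -1.5]
shift [-0.1471  0.1144  0.0501]
jaw now 114.0 q [-0.8   0.25  1.76  0.    1.13 -2.79]
turn [-0.0014  0.0013  0.7751]
```

>>> {"method": "jog_arm", "body": {"series": [[-0.5, [-0.01, 0.008, 0], [0, 0, 0.06]], [-0.5, [-0.035, 0.028, 0], [0, 0, 0.18]], [-0.5, [-0.06, 0.048, 0], [0, 0, 0.3]], [-0.5, [-0.085, 0.068, 0.01], [0, 0, 0.42]], [-0.5, [-0.11, 0.088, 0.02], [0, 0, 0.54]], [-0.5, [-0.135, 0.106, 0.035], [0, 0, 0.66]], [-0.5, [-0.147, 0.114, 0.045], [0, 0, 0.76]], [-0.5, [-0.147, 0.114, 0.05], [0, 0, 0.775]], [-0.5, [-0.147, 0.114, 0.05], [0, 0, 0.775]], [-0.5, [-0.147, 0.114, 0.05], [0, 0, 0.775]]]}}

```text
time: 19.73
tool_pos: [0.4544, -0.1078, 0.1385]
tool_rot: [-3.141, -0.003, 2.788]
contact_force: [0.2, -0.3, -1.2]
opening: 0.0419
```

```bash
python3 wr.py 4 w8; python3 go.py 455.4 -107.5 38 69.6
```

```text
[271. 157.] 30058 (432.1, -99.6, 239.9, 192.1, 69.8) z 0.0001
[274. 190.] 2112 (447.9, -102.9, 57.8, 35.2, 68.7) z 0.0046
t 19.78 pos [ 454.7 -108.3  139.2] open 41.9 F [-0.5 -0.3 -0.7]
shift [-0.0005  0.001   0.1012]
jaw now 69.7 q [-0.4   0.34  1.8  -0.    1.   -1.61]
turn [-0.0001 -0.0015  0.0016]
```

View pics/w8.png

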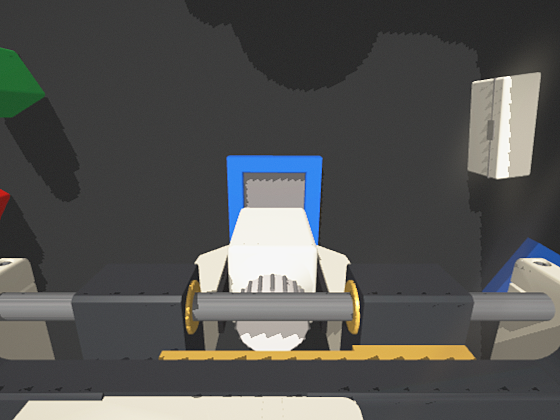

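The square recess at (274,190) is aligned with the bottle. Shifting about 3 mm and lowering.

>>> {"method": "jog_arm", "body": {"series": [[-0.5, [-0.003, 0.001, 0.02], [0, 0, 0]], [-0.5, [-0.003, 0.001, 0.045], [0, 0, 0]], [-0.5, [-0.003, 0.001, 0.068], [0, 0, 0]], [-0.5, [-0.003, 0.001, 0.083], [0, 0, 0]], [-0.5, [-0.003, 0.001, 0.092], [0, 0, 0]], [-0.5, [-0.003, 0.001, 0.095], [0, 0, 0]], [-0.5, [-0.003, 0.001, 0.095], [0, 0, 0]], [-0.5, [-0.003, 0.001, 0.097], [0, 0, 0]], [-0.5, [-0.003, 0.001, 0.097], [0, 0, 0]]]}}

```text
time: 20.53
tool_pos: [0.4591, -0.1083, 0.0435]
tool_rot: [-3.142, 0.002, 2.786]
contact_force: [-0.3, 1.1, -0.8]
opening: 0.0419
```

```bash
python3 go.py 457.8 -107.8 39 69.6
```

```text
t 20.53 pos [ 459.1 -108.3   43.5] open 41.9 F [-0.3  1.1 -0.8]
shift [ 0.0014 -0.      0.0045]
jaw now 69.6 q [-0.39  0.49  1.9   0.    0.75 -1.61]
turn [-0.      0.0018  0.0002]
```

>>> {"method": "jog_arm", "body": {"series": [[-0.5, [0.001, 0, 0.001], [0, 0, 0]], [-0.5, [0.001, 0, 0.002], [0, 0, 0]], [-0.5, [0.001, 0, 0.003], [0, 0, 0]], [-0.5, [0.001, 0, 0.004], [0, 0, 0]], [-0.5, [0.001, 0, 0.004], [0, 0, 0]]]}}

```text
time: 20.95
tool_pos: [0.4579, -0.1074, 0.0397]
tool_rot: [3.141, 0.001, 2.786]
contact_force: [-2.9, 0.6, 9.1]
opening: 0.042
```

Contact. Releasing and rising.

>>> {"method": "jog_arm", "body": {"series": [[0.1, [0, 0, -0.0005], [0, 0, 0]], [0.4, [0, 0, -0.0005], [0, 0, 0]], [0.4, [0, 0, -0.0005], [0, 0, 0]], [0.4, [0, 0, -0.0005], [0, 0, 0]], [0.4, [0, 0, -0.01], [0, 0, 0]], [0.4, [0, 0, -0.04], [0, 0, 0]], [0.4, [0, 0, -0.08], [0, 0, 0]], [0.4, [0, 0, -0.12], [0, 0, 0]], [0.4, [0, 0, -0.15], [0, 0, 0]], [0.4, [0, 0, -0.16], [0, 0, 0]], [0.4, [0, 0, -0.16], [0, 0, 0]]]}}

```text
time: 21.87
tool_pos: [0.4591, -0.1081, 0.2024]
tool_rot: [-3.141, 0.007, 2.786]
contact_force: [0.6, 0.0, 0.4]
opening: 0.064
```

```bash
python3 wr.py 95 w9;python3 wr.py 67 w9; python3 go.py 456.5 96.5 190 77.9
```

```text
[273. 201.] 855 (456.9, -106.1, 29.6, 30.3, 27.9) z 0.0949
[273. 189.] 922 (456.8, -106.1, 41.9, 41.3, 69.9) z 0.0681
t 21.97 pos [ 457.3 -107.3  198.7] open 64.0 F [-1.4 -0.8  0.1]
shift [0.0718 0.1908 0.0087]
jaw now 69.6 q [-0.39  0.27  1.71  0.    1.16 -1.61]
turn [ 1.000e-04  2.000e-04 -1.446e-01]
```

View pics/w9.png

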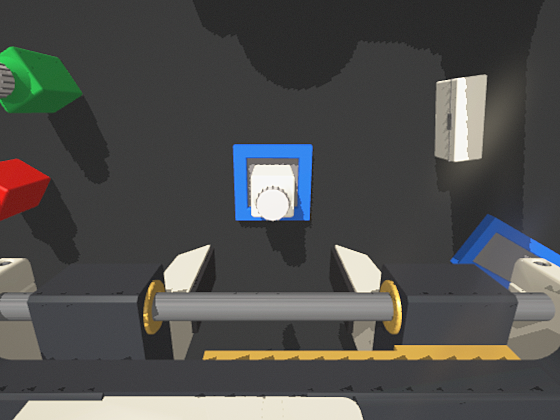

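The bottle is seated: cap top at z = 95 mm, shoulder at 68, square to the stand at (273,190). Now the slide box.

>>> {"method": "jog_arm", "body": {"series": [[0.2, [0.007, 0.019, 0], [0, 0, -0.03]], [0.2, [0.072, 0.191, 0.009], [0, 0, -0.145]], [0.2, [0.072, 0.191, 0.009], [0, 0, -0.145]], [0.2, [0.072, 0.191, 0.009], [0, 0, -0.145]], [0.2, [0.072, 0.191, 0.009], [0, 0, -0.145]], [0.2, [0.072, 0.191, 0.009], [0, 0, -0.145]], [0.2, [0.072, 0.191, 0.009], [0, 0, -0.145]], [0.2, [0.072, 0.191, 0.009], [0, 0, -0.145]]]}}

```text
time: 22.63
tool_pos: [0.4556, 0.0972, 0.1882]
tool_rot: [-3.14, -0.003, 2.933]
contact_force: [-0.1, 0.0, -0.2]
opening: 0.0552
```

```bash
python3 wr.py 42 w10; python3 go.py 456.5 96.5 17 77.9
```

```text
[274. 194.] 2116 (457.9, 99.0, 28.9, 80.0, 77.7) z 0.042
t 22.68 pos [456.   96.3 188.5] open 55.1 F [ 0.3 -0.  -0.6]
shift [-0.0009  0.0005  0.1715]
jaw now 78.0 q [ 0.04  0.27  1.74 -0.    1.13 -1.32]
turn [-0.0011 -0.0025  0.0014]
```

View pics/w10.png

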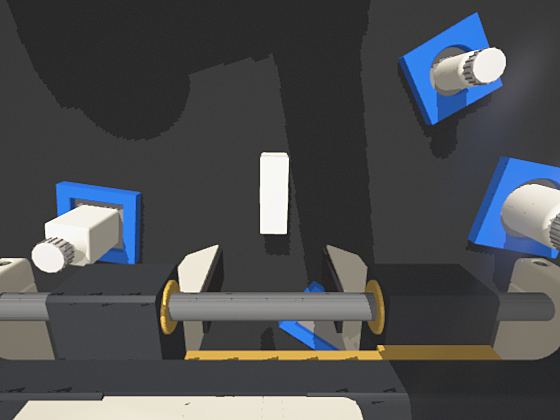

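The slide box at (274,194) is square between the fingers. Descending.

>>> {"method": "jog_arm", "body": {"series": [[0.2, [-0.001, 0.0015, 0.03], [0, 0, 0]], [0.2, [-0.001, 0.0015, 0.07], [0, 0, 0]], [0.2, [-0.001, 0.0015, 0.11], [0, 0, 0]], [0.2, [-0.001, 0.0015, 0.145], [0, 0, 0]], [0.2, [-0.001, 0.0015, 0.164], [0, 0, 0]], [0.2, [-0.001, 0.0015, 0.171], [0, 0, 0]], [0.2, [-0.001, 0.0015, 0.171], [0, 0, 0]], [-0.6, [-0.001, 0.0015, 0.171], [0, 0, 0]], [-0.6, [-0.001, 0.0015, 0.171], [0, 0, 0]], [-0.6, [-0.001, 0.0015, 0.171], [0, 0, 0]], [-0.6, [-0.001, 0.0015, 0.171], [0, 0, 0]], [-0.6, [-0.001, 0.0015, 0.171], [0, 0, 0]]], "squeeze": 12}}

```text
time: 23.68
tool_pos: [0.4586, 0.0979, 0.0197]
tool_rot: [3.141, 0.002, 2.931]
contact_force: [-1.1, -0.3, 5.6]
opening: 0.0281
```

>>> {"method": "jog_arm", "body": {"series": [[-0.6, [0, 0, 0], [0, 0, 0]], [-0.6, [0, 0, 0], [0, 0, 0]], [-0.6, [0, 0, -0.01], [0, 0, 0]], [-0.6, [0, 0, -0.03], [0, 0, 0]], [-0.6, [0, 0, -0.06], [0, 0, 0]], [-0.6, [0, 0, -0.09], [0, 0, 0]], [-0.6, [0, 0, -0.115], [0, 0, 0]], [-0.6, [0, 0, -0.13], [0, 0, 0]], [-0.6, [0, 0, -0.13], [0, 0, 0]]]}}

```text
time: 24.43
tool_pos: [0.4598, 0.0981, 0.152]
tool_rot: [3.14, 0.007, 2.931]
contact_force: [0.8, 0.1, -0.7]
opening: 0.028
```

```bash
python3 go.py 653 135 120 131.1
```

```text
t 24.43 pos [459.8  98.1 152. ] open 28.0 F [ 0.8  0.1 -0.7]
shift [-0.1811  0.0764  0.0334]
jaw now 77.9 q [ 0.05  0.32  1.79  0.    1.03 -1.31]
turn [-0.0014  0.007  -0.9278]
```

>>> {"method": "jog_arm", "body": {"series": [[-0.6, [-0.01, 0.004, 0], [0, 0, -0.05]], [-0.6, [-0.03, 0.012, 0], [0, 0, -0.16]], [-0.6, [-0.053, 0.022, 0], [0, 0, -0.28]], [-0.6, [-0.077, 0.032, 0], [0, 0, -0.4]], [-0.6, [-0.1, 0.042, 0.005], [0, 0, -0.52]], [-0.6, [-0.124, 0.052, 0.01], [0, 0, -0.64]], [-0.6, [-0.148, 0.062, 0.018], [0, 0, -0.76]], [-0.6, [-0.17, 0.072, 0.026], [0, 0, -0.87]], [-0.6, [-0.181, 0.076, 0.033], [0, 0, -0.928]], [-0.6, [-0.181, 0.076, 0.033], [0, 0, -0.928]], [-0.6, [-0.181, 0.076, 0.033], [0, 0, -0.928]]]}}

```text
time: 25.35
tool_pos: [0.6497, 0.1343, 0.1134]
tool_rot: [3.139, -0.003, -2.426]
contact_force: [-0.6, 0.6, -1.0]
opening: 0.0278
```

```bash
python3 wr.py 4 w11; python3 go.py 653 135 24 131.1
python3 - <<'E'
from h import *
from cell import eyes
c=eyes.read_camera("top"); print("beaker rim",ray(c,[(274,105)],.085))
E
```

```text
[273. 160.] 34657 (627.0, 114.6, 179.7, 239.8, 40.8) z 0.0002
[270. 172.] 1241 (631.3, 116.1, 30.0, 43.8, 41.2) z 0.0046
t 25.4 pos [649.6 134.3 114.4] open 27.8 F [-0.  -0.1 -0.4]
shift [-0.0032 -0.0018  0.0904]
jaw now 131.0 q [ 0.09  0.69  1.25  0.    1.2  -2.2 ]
turn [ 0.0017 -0.0022 -0.0019]
beaker rim [[0.77534042 0.01379965]]
```

View pics/w11.png

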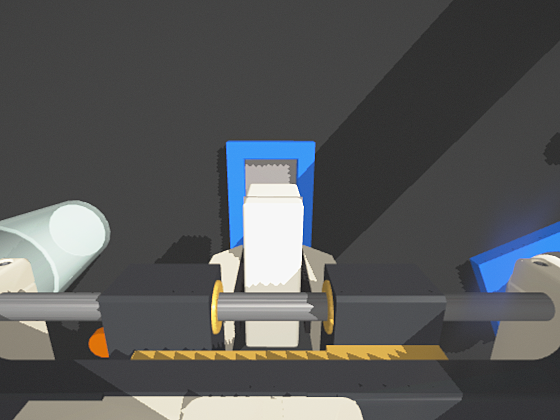

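The oblong recess at (270,172) is ahead of and parallel to the box, and the beaker at left clears the gripper body by about 40 mm. Shifting 7 mm along the box and lowering.

>>> {"method": "jog_arm", "body": {"series": [[-0.6, [-0.003, -0.001, 0.01], [0, 0, 0]], [-0.6, [-0.007, -0.002, 0.03], [0, 0, 0]], [-0.6, [-0.007, -0.002, 0.052], [0, 0, 0]], [-0.6, [-0.007, -0.002, 0.07], [0, 0, 0]], [-0.6, [-0.007, -0.002, 0.08], [0, 0, 0]], [-0.6, [-0.007, -0.002, 0.085], [0, 0, 0]], [-0.6, [-0.007, -0.002, 0.087], [0, 0, 0]], [-0.6, [-0.007, -0.002, 0.087], [0, 0, 0]]]}}

```text
time: 26.12
tool_pos: [0.6577, 0.1375, 0.0291]
tool_rot: [-3.141, 0.001, -2.425]
contact_force: [-0.7, 0.2, -1.0]
opening: 0.0279
```

```bash
python3 go.py 656.1 137.5 23 131.1
```

```text
t 26.12 pos [657.7 137.5  29.1] open 27.9 F [-0.7  0.2 -1. ]
shift [0.0012 0.001  0.0061]
jaw now 131.1 q [ 0.09  0.8   1.3   0.    1.05 -2.2 ]
turn [-0.0003  0.0006 -0.0003]
```

>>> {"method": "jog_arm", "body": {"series": [[-0.6, [0.001, 0.001, 0.002], [0, 0, 0]], [-0.6, [0.001, 0.001, 0.003], [0, 0, 0]], [-0.6, [0.001, 0.001, 0.004], [0, 0, 0]], [-0.6, [0.001, 0.001, 0.005], [0, 0, 0]], [-0.6, [0.001, 0.001, 0.006], [0, 0, 0]]]}}

```text
time: 26.53
tool_pos: [0.6563, 0.1376, 0.0237]
tool_rot: [-3.141, 0.001, -2.425]
contact_force: [-4.3, -1.2, 9.8]
opening: 0.0278
```

Contact. Releasing.

>>> {"method": "jog_arm", "body": {"series": [[-0.2, [0, 0, -0.0005], [0, 0, 0]], [0.1, [0, 0, -0.0005], [0, 0, 0]], [0.1, [0, 0, -0.0005], [0, 0, 0]], [0.1, [0, 0, -0.0005], [0, 0, 0]], [0.1, [0, 0, -0.01], [0, 0, 0]], [0.1, [0, 0, -0.04], [0, 0, 0]], [0.1, [0, 0, -0.08], [0, 0, 0]], [0.1, [0, 0, -0.12], [0, 0, 0]], [0.1, [0, 0, -0.15], [0, 0, 0]], [0.1, [0, 0, -0.17], [0, 0, 0]], [0.1, [0, 0, -0.17], [0, 0, 0]], [0.1, [0, 0, -0.17], [0, 0, 0]]]}}

```text
time: 27.53
tool_pos: [0.6566, 0.1376, 0.1948]
tool_rot: [-3.14, 0.003, -2.424]
contact_force: [0.1, -0.0, -0.2]
opening: 0.0502
```

```bash
python3 wr.py 46 w12; python3 go.py 400 0 200
python3 - <<'E'
from h import *
from cell import eyes
a=[]
for n in ["top","side"]:
    c=eyes.read_camera(n); cv2.imwrite(f"pics/{n}3.png",c["img"][...,::-1])
E
```

```text
[273. 190.] 2108 (655.2, 136.7, 79.2, 29.1, 40.9) z 0.046
t 27.58 pos [655.7 137.5 192.9] open 50.6 F [-0.5  0.3 -0.2]
shift [ 0.2831  0.0645 -0.0072]
jaw now 131.1 q [ 0.09  0.64  1.12  0.    1.38 -2.2 ]
```

View pics/w12.png

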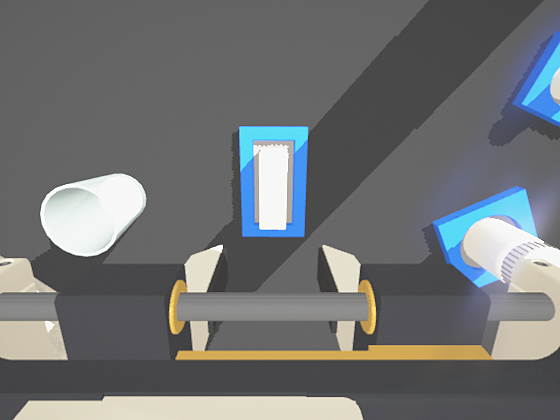

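View pics/side3.png

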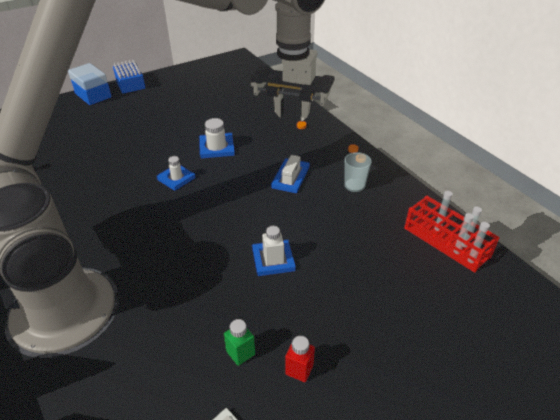

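View pics/top3.png

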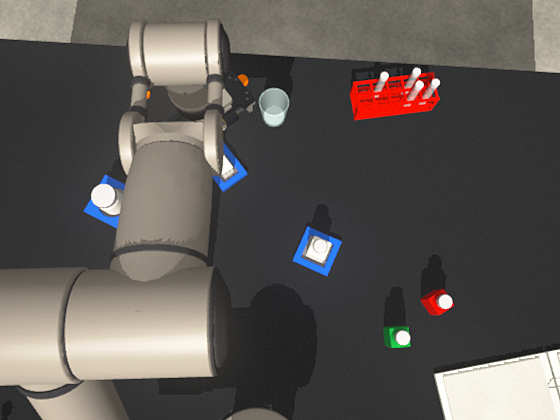

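All four containers stand in their stands: jar (215,135), vial (175,168), bottle (273,247) and slide box (291,170) in the side view. The box top is at z = 46 mm (42 + 4). The beaker and the red and green bottles haven't moved, and the gripper is clear. Handing in.

```bash
python3 -c "
from cell import job
print(job.hand_in())"
```

```text
the job is handed in; nothing more can be done
None
```

All four white containers are in their matching blue stands, and I handed the job in at about 28 s on the robot's clock. I lowered each container until it touched the recess floor (about 7–12 N), then released it.

**Last checks:**
- **Seating:** In the wrist camera, the tops stood at 86 mm (jar), 68 mm (vial), 95 mm (bottle) and 46 mm (slide box). Each is the container's own height plus the 4 mm recess floor.
- **Bystanders:** In the final views the beaker and the red and green bottles are where they started, and the gripper is clear of everything.

**Disagreements:** The cameras differed by 2–4 mm on positions. I averaged them, and the error stayed within the recess clearance. No check failed.

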